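Tip the milling cylinders into the catch caddy

ROBOT

A 6-joint arm with a two-finger parallel gripper is mounted at the origin on the work surface. World frame = base frame: x ahead of the robot, y to its left, z up, the work surface at z = 0. Lengths are in mm, angles in rad, forces in N, time in s.
With the tool pointing down it reaches from about 375 to 925 mm from the base axis. Payload 5.7 kg.
Tool frame: the origin (TCP) lies midway between the tips of the shut fingers; the grasp point (between the pads) lies 19 mm behind it (arm.grip_depth is the distance from the TCP to the grasp point, in mm); z points along the fingers, y is the direction in which the jaws open and shut (so a half turn about z gives the same grasp; the last joint's range is limited). The gripper opens to 88 mm and grips with 3 to 60 N. Pads are 20 mm wide; open, the fingers measure 115 mm over their backs; the gripper's body (75 mm by 178 mm) begins 61 mm behind the grasp point.
Start: joints at [1.134, 0.359, 1.51, -0, 1.272, -0.115], TCP at [189.757, 569.17, 222.623] pointing down, gripper open.
Joint ranges: [-2.97, 2.97], [-1.01, 2.36], [0.21, 2.38], [-0.96, 4.11], [0.2, 2.71], [-2.98, 2.98]. Speed limits (rad/s): [2.39, 2.39, 3.14, 3.14, 3.14, 3.14].

INTERFACE

Orientations are given as a unit quaternion [w, x, y, z].
In Python, from plant import arm, eyes gives the robot as it stands.
- The arm moves only by the tool servo_tool, never from a script. Its argument "plan" is a list of rows, each a list of 5 numbers: the shift along the tool's x, y, z in m, then the turn about the tool's z in degrees, then the finger opening in m, from 0 to 0.0878. In form: [[tx, ty, tz, yaw, jaw], ...]. A call has 1 to 12 rows; each row is the pose to reach, as a shift and turn from the pose commanded when the call began, along the tool's axes at that moment; what a row does not reach only later rows make up. A row lasts 1/12 s, in which the tool goes at most 41.7 mm and 7.16 degrees, less where a joint would pass 70% of its speed; a pose out of reach is approached as far as the arm can. A call with a gripper value outside its range is refused whole. The fingers move at their own pace and stop on an object; "force" is the grip in N (left out, the last holds). Time passes only in rows, so rows that repeat a pose let the fingers close. It gives the time, the measured TCP pose, the force and the opening at its end, in the units of the state.
- arm.observe(): the state, without advancing time (a new reading comes with each control period).
- eyes.snapshot(name): name is "side" or "top"; returns a dict with "image" (420x560x3 uint8, red, green, blue), "K" (3x3 intrinsics, pixels), "R" (3x3) and "t" (3): a world point X has camera coordinates R X + t. Camera axes: x right, y down, z forward; pixel columns grow to the right and rows downward; lengths in mm; the calibration is good to about 2 mm. A picture is of the moment at which its call begins. There is no depth.
- arm.finish_job(): hands the job in, once; it reports no verdict.
Trained networks look in a picture, given as the dict that the camera call returned (one of the last four; its "shot" number tells which), for a name from the list of things; names that differ only in an ending like _2 or _b are one class to them, and where a whole thing is asked for, a point or a joint stands for the part that bears it (a point fixed in the world has none). Each returns a list of dicts, best first, with "conf" (0 to 1); they miss things now and then, are a little off and sometimes report something else, mostly with a low value. They report only what shows in the picture. A call takes as long as a camera call. They do not tell look-alikes from the thing itself.
- eyes.find_in(picture, label): "at" ([x, y, z] in mm, in the coordinates of the camera as it stood for that picture, good to about 4 mm: the middle of the surface that is visible of it).
- eyes.trace(picture, label): "pixels" (420x560 bool, what is visible of it).
The state is a dict: "time_s": time; "joints": joint angles; "dq": joint speeds; "tau": joint torques, N m; "tool_pos": TCP position; "ee_rot": TCP orientation; "wrist_force": force on the tool from outside, world axes, zero at the start; "torque": the same for the moment, N m; "width": finger opening in mm.
Only numpy, scipy, OpenCV 4.12 (cv2) and the standard library are available. Lean on these libraries where they do the work, as an engineer would, in place of code of your own. Each camera call takes 0.05 s, during which the arm holds its last target.

TASK

Stand the orange catch caddy squarely inside the white outline in front of the tipping tray and let go of it. Then lift the tray by its black handle until all five ceramic cylinders have slid out into the caddy, and lower the tray gently all the way down onto its rest without letting it drop. Leave the caddy in the outline, do not touch the cylinders with the gripper, and leave the bottle, beaker and jar where they stand.

Things in the scene. Friction and masses are not known exactly. Their poses are not given: they have to be found in the camera images.
- caddy_grip (a point): Centre of the handle bar of the loose orange catch caddy, an open box 150 (x) x 130 (y) x 55 (z) mm outside, walls 4 mm, 0.2 to 0.4 kg. The fixed steel bar, 12 mm thick, runs along y over the box's middle, 130 mm between uprights. This point is 115 mm above the underside. Axes are the caddy's; a half turn changes nothing. It starts left or right of the stand.
- bay (a point): Centre of the bay on top of the fixed stand's blue base plate, 4 mm above the bench. A white painted outline, 172 (x) x 153 (y) mm, shows where the caddy belongs, x axes parallel (either way round). x points horizontally towards the tray and its handle, z up. Nothing overhangs the bay while the tray is down; the tray's lip is then 83 mm from this point along x.
- tray (a joint): Lift angle of the hinged aluminium tray (dark floor), rad: 0 = down on its rest, grows as the handle is lifted, stop at 0.80. Hinge free with a weak damper (0.15 N m s/rad): the tray (0.35 to 0.55 kg) falls if let go; holding its handle up takes 2 to 4 N. The cylinders begin to slide at about 0.45 to 0.65 rad, depending on friction.
- tray_grip (a point): Centre of the tray's handle: a black round bar, 12 mm thick, along y, 80 mm free between its arms, centre line 50 mm behind the tray's rear wall, 110 mm above the bench when down; at joint 0 it is 225 mm from the hinge axis along x and 60 mm above it. Axes are the tray's, x from hinge to handle. The bar can turn between the fingers, so they may keep pointing down as it rises.
- tray_hinge (a point): Point on the hinge axis, mid-width, 50 mm above the bench, fixed to the stand; x points horizontally to the handle, hinge axis along y. The bay's centre is 105 mm away towards -x. Tray: 197 mm long, 106 mm wide, floor top 50 mm above this axis, walls 24 mm high, no wall at the lip end, which faces the bay; its lip swings out over the caddy's rim as it tips.
- slug0_center (a point): Centre of one of the five white ceramic milling cylinders, 20 mm diameter, 16 mm high, about 19 g; all stand upright on the tray floor at the start (centre 108 mm above the bench). All five are alike.
- slug1_center (a point): Centre of one of the five white ceramic milling cylinders, 20 mm diameter, 16 mm high, about 19 g; all stand upright on the tray floor at the start (centre 108 mm above the bench). All five are alike.
- slug2_center (a point): Centre of one of the five white ceramic milling cylinders, 20 mm diameter, 16 mm high, about 19 g; all stand upright on the tray floor at the start (centre 108 mm above the bench). All five are alike.
- slug3_center (a point): Centre of one of the five white ceramic milling cylinders, 20 mm diameter, 16 mm high, about 19 g; all stand upright on the tray floor at the start (centre 108 mm above the bench). All five are alike.
- slug4_center (a point): Centre of one of the five white ceramic milling cylinders, 20 mm diameter, 16 mm high, about 19 g; all stand upright on the tray floor at the start (centre 108 mm above the bench). All five are alike.
- reagent: Bystander: amber bottle with a blue cap, 68 mm diameter, 150 mm high; origin at the centre of its underside. It stands on the bench on the side of the stand where the caddy is not.
- beaker: Bystander: empty clear beaker, 70 mm diameter, 90 mm high, beyond the stand to one side; origin at the centre of its underside.
- powder_jar: Bystander: white jar with a white lid, 72 mm diameter, 90 mm high, beyond the stand to one side; origin at the centre of its underside.
Mind the look-alikes: they are no part of the job. There is more than one size of the part that bears caddy_grip; the job needs the middle-sized.

How it is judged:
By the outcome, as a careful person would: the job done as asked, in the order asked, and still so for the second after the job is handed in, with the robot touching nothing.
It also fails if it takes over 72 s, if anything falls off the work surface, if the arm or the gripper's body presses on something with over 40 N, if the wrist force passes 120 N, or if a joint passes its speed limit or range.

## Working session

There is one attempt and no reset: what is moved stays moved. The work goes in short steps, Python scripts to look and compute and a tool call to move; the robot and the scene stay as the last step left them, time stands still between calls to the robot, and variables do not carry over. Pictures are saved under pics/ and viewed, and the job is handed in when it is done.

Besides the shell and the picture viewer there is one more tool, called after "Request:" as name(argument=value, ...) on one line, values as JSON. servo_tool: Moves the arm, as the interface text tells. Its arguments: {"type":"object","properties":{"plan":{"type":"array"},"force":{"type":"number"}},"required":["plan"]}

```bash
mkdir -p pics; ls
cat > h.py <<'E'
import numpy as np, cv2
from plant import arm, eyes
def save(img,name,scale=1):
    im=cv2.cvtColor(np.ascontiguousarray(img),cv2.COLOR_RGB2BGR)
    if scale!=1: im=cv2.resize(im,None,fx=scale,fy=scale,interpolation=cv2.INTER_CUBIC)
    cv2.imwrite('pics/'+name,im)
def w(p,c): return np.array(p['R']).T@(np.array(c)-np.array(p['t']))
def px(p,X):
    c=np.array(p['R'])@np.array(X,float)+np.array(p['t']); u=np.array(p['K'])@c; return u[:2]/u[2]
def ray(p,uv,z):
    d=np.array(p['R']).T@np.linalg.inv(p['K'])@np.array([uv[0],uv[1],1.]); o=-np.array(p['R']).T@np.array(p['t'])
    return o+d*(z-o[2])/d[2]
E
python3 - <<'E'
from h import *
np.set_printoptions(precision=2,suppress=True)
s=arm.observe(); print(s)
for n in('top','side'):
    p=eyes.snapshot(n); save(p['image'],n+'0.png',1.4); print(n,-p['R'].T@p['t'],p['R'][2])
    for l in ['caddy_grip','tray_grip','tray_hinge','bay','reagent','slug0_center']:
        for d in eyes.find_in(p,l):
            X=w(p,d['at']); print(l,round(d['conf'],2),X,px(p,X))
E
```

```text
pics
{'time_s': 0.0, 'joints': array([ 1.13,  0.36,  1.51,  0.  ,  1.27, -0.12]), 'dq': array([ 0., -0.,  0.,  0., -0., -0.]), 'tau': array([  0.  , -51.54, -27.07,   0.07,   0.03,  -0.  ]), 'tool_pos': array([189.48, 568.57, 221.83]), 'ee_rot': array([-0.  ,  0.16,  0.99, -0.  ]), 'wrist_force': array([-0.13, -0.08, -0.3 ]), 'torque': array([-0.03,  0.01,  0.04]), 'width': 87.96108681713356}
top [ 309.46  -91.39 1206.68] [ 0.15 -0.01 -0.99]
caddy_grip 0.93 [ 267.28 -213.14    4.58] [318.54 293.98]
caddy_grip 0.68 [ 455.84 -381.17    2.42] [376.11 229.72]
caddy_grip 0.56 [ 583.82 -641.69   11.47] [463.94 188.31]
caddy_grip 0.46 [457.76 400.5   97.67] [ 94.62 218.78]
tray_hinge 0.71 [520.2   19.92   2.32] [240.05 205.16]
bay 0.68 [516.98  18.12   8.53] [240.44 205.89]
bay 0.67 [ 456.35 -379.58    0.16] [375.38 229.63]
reagent 0.7 [458.62 397.79  95.7 ] [ 95.97 218.59]
slug0_center 0.54 [554.58  64.39 118.97] [220.14 184.59]
side [420.06 649.74 911.32] [ 0.06 -0.67 -0.74]
caddy_grip 0.91 [ 574.3  -633.55   43.32] [267.8  114.59]
caddy_grip 0.91 [ 268.01 -212.01   23.04] [349.29 205.35]
caddy_grip 0.61 [ 456.97 -385.56   23.05] [292.96 163.58]
tray_grip 0.81 [520.38 128.94 102.26] [251.44 275.32]
tray_hinge 0.59 [519.11 106.44  30.65] [253.96 283.41]
tray_hinge 0.2 [536.6  148.04 117.17] [243.24 277.92]
bay 0.62 [523.32  99.11  34.39] [252.74 280.04]
bay 0.53 [521.   127.02 102.15] [251.31 274.65]
reagent 0.97 [463.52 424.71 113.64] [257.63 407.31]
```

View pics/top0.png

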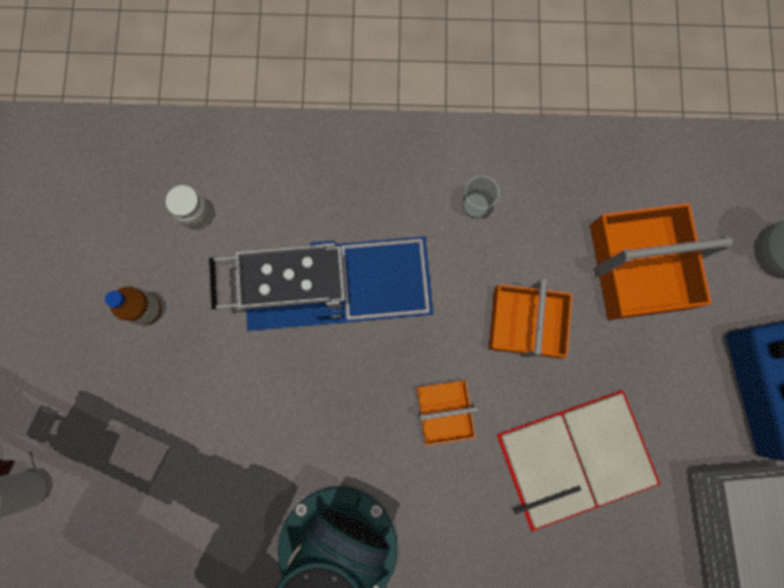

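View pics/side0.png

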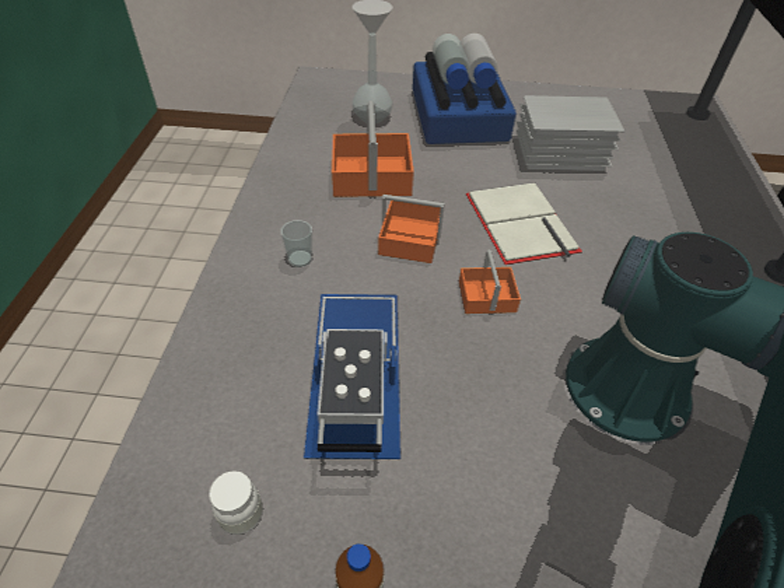

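Three caddies could be taken for the target, in top-view display pixels: small (445,410), middle (532,322) and large (650,260). I'll measure their sizes in a crop.

Run:
```python
from h import *
np.set_printoptions(precision=1,suppress=True)
p=eyes.snapshot('top'); q=eyes.snapshot('side')
np.savez('t0.npz',**{k:p[k] for k in('image','K','R','t')}); np.savez('s0.npz',**{k:q[k] for k in('image','K','R','t')})
save(p['image'][190:265,335:420],'crop_mid.png',8)
save(p['image'][160:245,140:320],'crop_stand.png',4.4)
for d in eyes.trace(p,'caddy_grip'):
    m=d['pixels']; ys,xs=np.nonzero(m); print(d['conf'],m.sum(),xs.mean(),ys.mean())
hsv=cv2.cvtColor(p['image'],cv2.COLOR_RGB2HSV)
m=((hsv[...,0]<14)&(hsv[...,1]>180)&(hsv[...,2]>70)).astype(np.uint8)
m=cv2.morphologyEx(m,cv2.MORPH_CLOSE,np.ones((7,7)))
cs,_=cv2.findContours(m,0,2)
for c in cs:
    if cv2.contourArea(c)<200: continue
    # rectify to z=55
    W=np.array([ray(p,x[0],55)[:2] for x in c]).astype(np.float32); print(c.mean((0,1)),cv2.minAreaRect(W))
```

```text
0.94 1504 318.624335106383 294.41156914893617
0.6 2755 378.9099818511797 228.56805807622504
0.59 5801 465.6192035855887 185.9588002068609
[321.4 297.7] ((268.7876281738281, -206.46527099609375), (110.55950927734375, 96.79196166992188), 9.176490783691406)
[ 91.9 217.7] ((466.0383605957031, 425.43011474609375), (47.553165435791016, 61.288726806640625), 58.121124267578125)
[377.5 230. ] ((452.17034912109375, -376.0444030761719), (154.64340209960938, 131.12704467773438), 84.34085845947266)
[467.2 203.5] ((531.7354736328125, -628.6227416992188), (113.8111572265625, 212.51629638671875), 8.87777328491211)
[455.9 167.2] ((640.4752197265625, -611.66845703125), (97.27493286132812, 212.91241455078125), 9.650609016418457)
```

View pics/crop_mid.png

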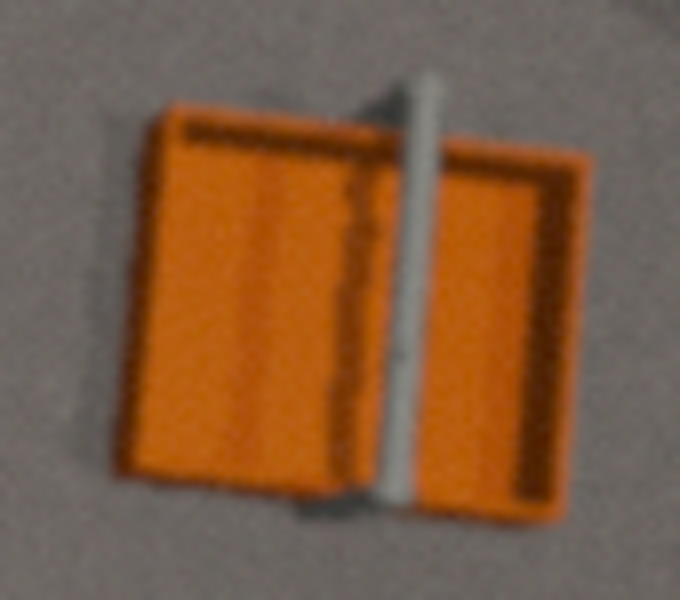

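View pics/crop_stand.png

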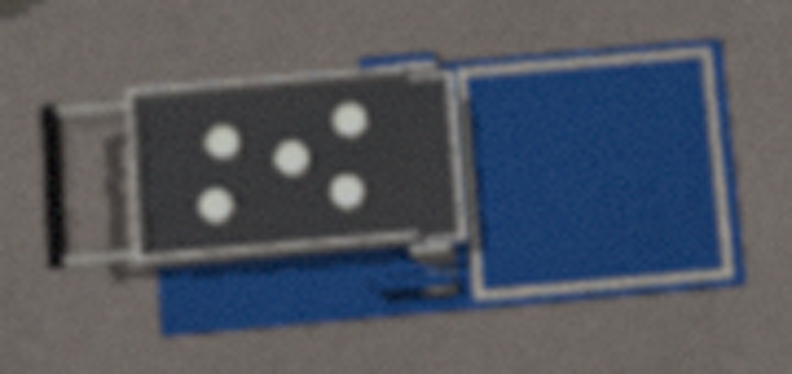

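Run:
```python
from h import *
q=np.load('s0.npz')
save(q['image'][130:195,265:325],'crop_mid_s.png',9)
save(q['image'][205:350,205:295],'crop_stand_s.png',4.1)
print(q['K'],np.load('t0.npz')['K'])
```

```text
[[395.4402194    0.         274.16191999]
 [  0.         395.4402194  212.51383633]
 [  0.           0.           1.        ]] [[414.25998688   0.         281.19179108]
 [  0.         414.25998688 215.84768022]
 [  0.           0.           1.        ]]
```

View pics/crop_mid_s.png

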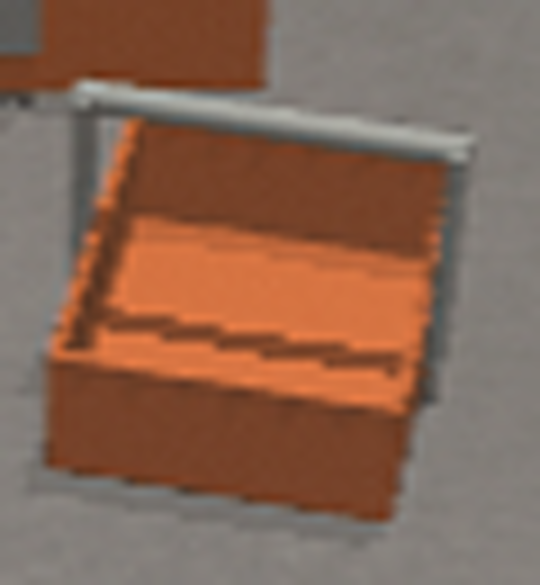

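View pics/crop_stand_s.png

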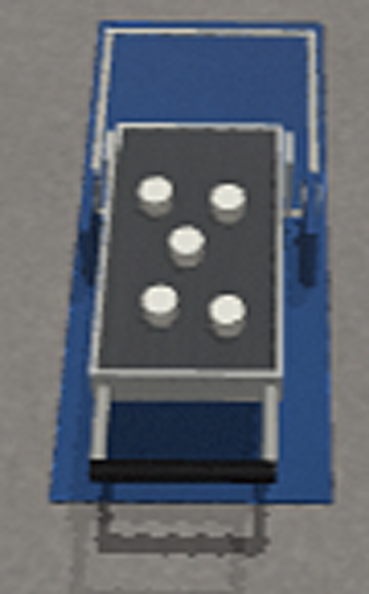

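```bash
cat > fit.py <<'E'
from h import *
from scipy.optimize import least_squares
np.set_printoptions(precision=2,suppress=True)
T=np.load('t0.npz');S=np.load('s0.npz'); T={k:T[k] for k in T};S={k:S[k] for k in S}
def cr(off,s,pts): return [np.array([(u+.5)/s-.5+off[0],(v+.5)/s-.5+off[1]]) for u,v in pts]
def fit(obs,x0):
    def f(a):
        c,s=np.cos(a[2]),np.sin(a[2]); r=[]
        for cam,loc,uv in obs:
            X=[a[0]+c*loc[0]-s*loc[1],a[1]+s*loc[0]+c*loc[1],loc[2]]
            r.append(px(cam,X)-uv)
        return np.concatenate(r)
    o=least_squares(f,x0,loss='soft_l1'); return o.x,f(o.x).reshape(-1,2)
if __name__=='__main__':
    # caddy x ~ world +y (yaw~pi/2): local +x = world +y (image left), local +y = world -x (image down)
    c=cr((335,190),8,[(167,106),(590,155),(565,520),(135,472)]); L=[(75,-65,55),(-75,-65,55),(-75,65,55),(75,65,55)]
    oc=[(T,l,u) for l,u in zip(L,c)]
    s=cr((265,130),9,[(52,352),(412,410),(137,120),(448,165),(45,467),(390,520)]); L=[(75,-65,55),(75,65,55),(-75,-65,55),(-75,65,55),(75,-65,0),(75,65,0)]
    os_=[(S,l,u) for l,u in zip(L,s)]
    print('side img: left = +x world?', px(S,[500,0,0]),px(S,[400,0,0]))
    for n,o in(('top',oc),('side',os_),('both',oc+os_)):
        x,r=fit(o,[455,-380,np.pi/2]); print('caddy',n,x,np.degrees(x[2]),abs(r).max()); 
    t=cr((140,160),4.4,[(457,68),(714,47),(737,278),(475,300)]); L=[(86,-76.5,4),(-86,-76.5,4),(-86,76.5,4),(86,76.5,4)]
    ot=[(T,l,u) for l,u in zip(L,t)]
    h=cr((140,160),4.4,[(50,105),(57,265)])
    ohT=[(T,(330,-53,110),h[0]),(T,(330,53,110),h[1])]
    s=cr((205,205),4.1,[(105,30),(319,32)]); osd=[(S,(-86,-76.5,4),s[0]),(S,(-86,76.5,4),s[1])]
    g=cr((205,205),4.1,[(90,471),(275,471)])
    # tray corners
    tr=cr((140,160),4.4,[(127,92),(137,263)])
    ohS=[(S,(330,-53,110),g[0]),(S,(330,53,110),g[1])]
    for n,o in(('topbay',ot),('tophandle',ohT),('top all',ot+ohT),('side',osd+ohS),('both',ot+ohT+osd+ohS)):
        x,r=fit(o,[520,-70,np.pi/2]); print('bay',n,x,np.degrees(x[2]),abs(r).max()); 
        if n=='both': print(r)
        e=np.array([np.cos(x[2]),np.sin(x[2])]); print('  handle',x[:2]+330*e)
E
python3 fit.py
```

```text
side img: left = +x world? [266.41 257.7 ] [301.82 261.29]
caddy top [ 453.07 -379.8     1.48] 84.67529285937925 0.08399515940169522
caddy side [ 455.51 -378.88    1.47] 84.48374083916093 1.6940993157814432
caddy both [ 454.13 -379.58    1.47] 84.44553524178724 2.116187194213751
bay topbay [541.26 -82.79   1.68] 96.14396510422455 1.0105626973599442
  handle [505.94 245.31]
bay tophandle [542.26 -81.32   1.68] 96.27636688491869 1.2294235246660037
  handle [506.18 246.7 ]
bay top all [541.22 -82.19   1.68] 96.10477174138545 1.2091370612178878
  handle [506.13 245.94]
bay side [543.29 -79.98   1.68] 96.34251075492332 1.7845172087741048
  handle [506.83 248.  ]
bay both [541.7  -81.35   1.68] 96.1519284244112 2.0721333222156204
[[ 0.09  0.82]
 [-0.81  0.85]
 [-1.11 -1.06]
 [-0.12 -1.06]
 [-0.04 -1.29]
 [ 0.01  1.09]
 [ 1.91 -0.64]
 [-0.94 -0.43]
 [-1.09 -0.64]
 [ 2.07 -0.07]]
  handle [506.34 246.75]
```

The middle caddy measures 154 x 131 mm at rim height, against about 110 x 97 for the small one and about 213 for the large one. So the target is the middle one at top display (532,322). The fitted poses are:

| Thing | Position | Yaw |
|---|---|---|
| Caddy | (454,-379.5) | 84.5° |
| Bay | (541.7,-81.5) | 96.15° |
| Tray handle | (506.3,246.5) | – |

The first move goes above the caddy.

```bash
cat > go.py <<'E'
from h import *
import sys
from scipy.spatial.transform import Rotation as Ro
np.set_printoptions(precision=4,suppress=True)
def st():
    s=arm.observe(); q=s['ee_rot']; R=Ro.from_quat([q[1],q[2],q[3],q[0]]).as_matrix(); return s,R
if __name__=='__main__':
    s,R=st(); yaw=np.degrees(np.arctan2(R[1,1],R[0,1]))
    print('t',round(s['time_s'],2),'pos',s['tool_pos'],'yawy',round(yaw,2),'zaxis',R[:,2],'F',s['wrist_force'],'w',round(s['width'],1),'q',s['joints'])
    a=[float(x) for x in sys.argv[1:]]
    for i in range(0,len(a),4):
        x,y,z,yw=a[i:i+4]; d=R.T@(np.array([x,y,z])-s['tool_pos'])/1000
        print(a[i:i+4],'shift',d,'turn',round(-(yw-yaw),2))
E
python3 go.py 330 430 235 71 440 280 235 71  500 80 235 71 500 -120 235 80 454 -379.5 200 84.5
```

```text
t 0.85 pos [189.7593 569.1784 222.627 ] yawy 71.56 zaxis [-0.     -0.0001 -1.    ] F [-0.5744  0.6395 -0.5216] w 87.7 q [ 1.1339  0.3588  1.5104 -0.      1.2725 -0.1151]
[330.0, 430.0, 235.0, 71.0] shift [-0.1771 -0.0877 -0.0124] turn 0.56
[440.0, 280.0, 235.0, 71.0] shift [-0.3289 -0.1952 -0.0124] turn 0.56
[500.0, 80.0, 235.0, 71.0] shift [-0.449  -0.366  -0.0123] turn 0.56
[500.0, -120.0, 235.0, 80.0] shift [-0.5123 -0.5557 -0.0123] turn -8.44
[454.0, -379.5, 200.0, 84.5] shift [-0.5507 -0.8164  0.0227] turn -12.94
```

Request:
servo_tool(plan=[[-0.02, -0.01, -0.005, 0, 0.05], [-0.05, -0.025, -0.012, 0, 0.05], [-0.085, -0.042, -0.012, 0, 0.05], [-0.12, -0.06, -0.012, 0, 0.05], [-0.155, -0.077, -0.012, 0, 0.05], [-0.19, -0.097, -0.012, 0, 0.05], [-0.22, -0.118, -0.012, 0, 0.05], [-0.25, -0.14, -0.012, 0, 0.05], [-0.28, -0.161, -0.012, 0, 0.05], [-0.31, -0.182, -0.012, 0, 0.05], [-0.335, -0.205, -0.012, 0, 0.05], [-0.355, -0.23, -0.012, 0, 0.05]], force=20)

```text
time_s: 1.85
tool_pos: [455.6, 237.2, 234.9]
ee_rot: [0.001, 0.16, 0.987, 0.0]
wrist_force: [0.4, -0.2, 0.5]
width: 50.0
```

```bash
python3 go.py 500 80 235 71 500 -120 235 80 454 -379.5 200 84.5
```

```text
t 1.85 pos [455.6404 237.2133 234.9168] yawy 71.53 zaxis [ 0.0015  0.0003 -1.    ] F [ 0.4084 -0.1727  0.4615] w 50.0 q [ 0.3457  0.2219  1.6782 -0.0003  1.2401 -0.9028]
[500.0, 80.0, 235.0, 71.0] shift [-0.0919 -0.1351 -0.0001] turn 0.53
[500.0, -120.0, 235.0, 80.0] shift [-0.1552 -0.3248 -0.0001] turn -8.47
[454.0, -379.5, 200.0, 84.5] shift [-0.1937 -0.5855  0.0347] turn -12.97
```

Request:
servo_tool(plan=[[-0.02, -0.025, 0, 0, 0.05], [-0.042, -0.058, 0, 0, 0.05], [-0.065, -0.09, 0, 0, 0.05], [-0.085, -0.12, 0, -1, 0.05], [-0.098, -0.155, 0, -3, 0.05], [-0.11, -0.19, 0, -5, 0.05], [-0.122, -0.225, 0, -7, 0.05], [-0.133, -0.262, 0, -9, 0.05], [-0.145, -0.3, 0, -10, 0.05], [-0.155, -0.335, 0, -11, 0.05], [-0.162, -0.37, 0, -12, 0.05], [-0.167, -0.4, 0, -13, 0.05]])

```text
time_s: 2.85
tool_pos: [485.6, -196.2, 234.9]
ee_rot: [0.0, 0.047, 0.999, -0.0]
wrist_force: [0.7, -0.5, 0.6]
width: 49.9
```

```bash
python3 go.py 454 -379.5 200 84.5
```

```text
t 2.85 pos [ 485.5554 -196.183   234.895 ] yawy 84.57 zaxis [ 0.0006 -0.0009 -1.    ] F [ 0.6882 -0.4614  0.6465] w 49.9 q [-0.5156  0.2369  1.6576 -0.0005  1.2461 -1.9914]
[454.0, -379.5, 200.0, 84.5] shift [ 0.0141 -0.1855  0.035 ] turn 0.07
```

Request:
servo_tool(plan=[[0.002, -0.03, 0.003, 0, 0.05], [0.004, -0.06, 0.008, 0, 0.05], [0.007, -0.09, 0.012, 0, 0.05], [0.009, -0.12, 0.017, 0, 0.05], [0.011, -0.148, 0.025, 0, 0.05], [0.013, -0.17, 0.03, 0, 0.05], [0.014, -0.182, 0.035, 0, 0.05], [0.014, -0.1855, 0.035, 0, 0.05], [0.014, -0.1855, 0.035, 0, 0.05], [0.014, -0.1855, 0.035, 0, 0.05]])

```text
time_s: 3.68
tool_pos: [454.4, -375.9, 199.8]
ee_rot: [-0.0, 0.047, 0.999, 0.0]
wrist_force: [-0.1, 0.3, 0.4]
width: 50.0
```

```bash
python3 go.py 454 -379.5 96 84.5
python3 - <<'E'
from h import *
for n in('top','side'):
    p=eyes.snapshot(n); s=arm.observe(); u=px(p,[454,-379.5,115]).astype(int); print(n,u,px(p,s['tool_pos']))
    save(p['image'][max(0,u[1]-55):u[1]+55,u[0]-60:u[0]+60],n+'1.png',5)
E
```

```text
t 3.68 pos [ 454.4044 -375.8859  199.8352] yawy 84.57 zaxis [ 0.      0.0007 -1.    ] F [-0.1438  0.2757  0.4393] w 50.0 q [-0.8085  0.3655  1.5607  0.0005  1.2159 -2.2848]
[454.0, -379.5, 96.0, 84.5] shift [ 0.0001 -0.0037  0.1038] turn 0.07
top [385 225] [393.02148195 220.91123845]
side [295 143] [296.42500324 121.74579134]
```

View pics/side1.png

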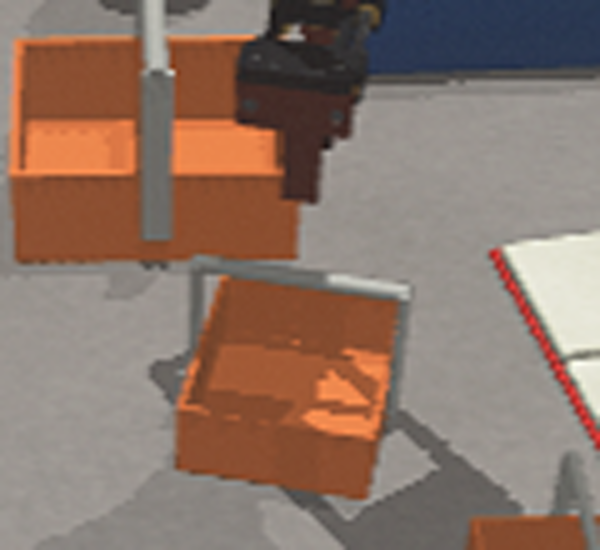

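View pics/top1.png

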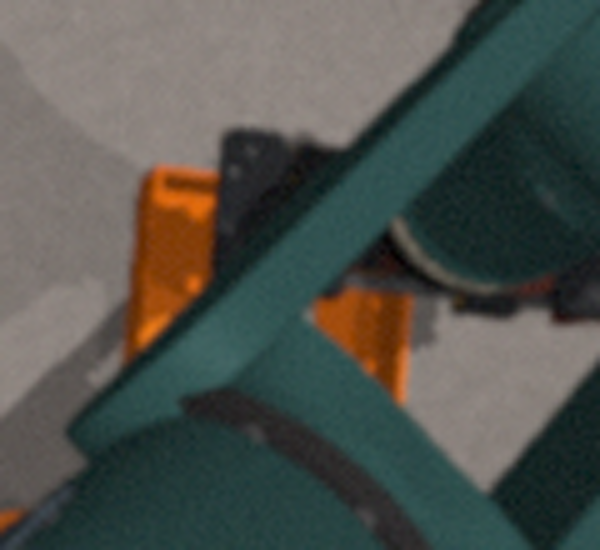

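Request:
servo_tool(plan=[[0, -0.0037, 0.02, 0, 0.05], [0, -0.0037, 0.05, 0, 0.05], [0, -0.0037, 0.08, 0, 0.05], [0, -0.0037, 0.1, 0, 0.05], [0, -0.0037, 0.104, 0, 0.05], [0, -0.0037, 0.104, 0, 0.05], [0, -0.0037, 0.104, 0, 0.03], [0, -0.0037, 0.104, 0, 0.015], [0, -0.0037, 0.104, 0, 0.0], [0, -0.0037, 0.104, 0, 0.0], [0, -0.0037, 0.104, 0, 0.0], [0, -0.0037, 0.104, 0, 0.0]], force=25)

```text
time_s: 4.78
tool_pos: [454.1, -380.7, 96.3]
ee_rot: [0.0, 0.048, 0.999, -0.0]
wrist_force: [0.6, 3.3, 3.5]
width: 13.7
```

```bash
python3 go.py 454 -379.5 200 84.5;python3 - <<'E'
from h import *
for n in('side',):
    p=eyes.snapshot(n); s=arm.observe(); u=px(p,[454,-379.5,115]).astype(int); print(n,u,px(p,s['tool_pos']))
    save(p['image'][max(0,u[1]-55):u[1]+55,u[0]-60:u[0]+60],n+'2.png',5)
E
```

```text
t 4.78 pos [ 454.0583 -380.7288   96.303 ] yawy 84.55 zaxis [ 0.0006 -0.0005 -1.    ] F [0.6147 3.2652 3.4526] w 13.7 q [-0.8144  0.4849  1.6593  0.0001  0.9966 -2.2902]
[454.0, -379.5, 200.0, 84.5] shift [ 0.0001  0.0012 -0.1037] turn 0.05
side [295 143] [294.92550498 147.70817944]
```

View pics/side2.png

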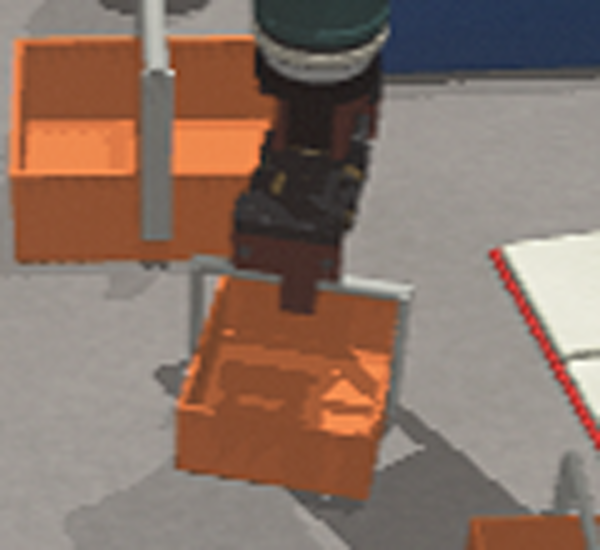

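Request:
servo_tool(plan=[[0, 0, 0, 0, 0], [0, 0, -0.01, 0, 0], [0, 0, -0.03, 0, 0], [0, 0, -0.055, 0, 0], [0, 0, -0.08, 0, 0], [0, 0, -0.094, 0, 0], [0, 0, -0.095, 0, 0]])

```text
time_s: 5.42
tool_pos: [455.3, -382.4, 194.4]
ee_rot: [0.002, 0.047, 0.999, -0.002]
wrist_force: [0.7, -1.3, -2.8]
width: 11.6
```

```bash
python3 go.py 542 -82 190 96.15
```

```text
t 5.42 pos [ 455.2521 -382.4214  194.4228] yawy 84.56 zaxis [ 0.0039 -0.0049 -1.    ] F [ 0.654  -1.2736 -2.8455] w 11.6 q [-0.8145  0.3739  1.5619 -0.0005  1.1995 -2.2902]
[542.0, -82.0, 190.0, 96.15] shift [-0.0579  0.3073  0.0033] turn -11.59
```

Request:
servo_tool(plan=[[-0.001, 0.006, 0, 0, 0], [-0.004, 0.022, 0, -1, 0], [-0.009, 0.045, 0, -2, 0], [-0.014, 0.072, 0, -3.5, 0], [-0.019, 0.1, 0, -5, 0], [-0.025, 0.13, 0, -6.5, 0], [-0.03, 0.16, 0, -8, 0], [-0.036, 0.19, 0, -9.5, 0], [-0.041, 0.218, 0, -10.5, 0], [-0.046, 0.244, 0, -11.2, 0], [-0.05, 0.266, 0, -11.6, 0], [-0.053, 0.283, 0, -11.6, 0]])

```text
time_s: 6.42
tool_pos: [531.9, -100.0, 188.8]
ee_rot: [-0.002, -0.055, 0.998, 0.001]
wrist_force: [0.5, -1.1, -3.2]
width: 11.4
```

Request:
servo_tool(plan=[[-0.002, 0.012, 0, 0, 0], [-0.004, 0.02, 0, 0, 0], [-0.005, 0.024, 0, 0, 0], [-0.005, 0.024, 0, 0, 0], [-0.005, 0.024, 0, 0, 0], [-0.005, 0.024, 0, 0, 0]])

```text
time_s: 6.92
tool_pos: [535.7, -80.3, 190.6]
ee_rot: [-0.0, -0.053, 0.999, -0.0]
wrist_force: [0.8, -0.0, -3.0]
width: 11.3
```

```bash
python3 go.py 542 -82 190 96.15 542 -82 100 96.15;python3 - <<'E'
from h import *
for n in('side','top'):
    p=eyes.snapshot(n); s=arm.observe(); u=px(p,[542,-82,80]).astype(int); print(n,u,px(p,s['tool_pos']))
    save(p['image'][max(0,u[1]-55):u[1]+55,u[0]-60:u[0]+60],n+'3.png',5)
E
```

```text
t 6.92 pos [535.6924 -80.3025 190.6002] yawy 96.12 zaxis [-0.0001 -0.0005 -1.    ] F [ 0.7654 -0.0012 -3.047 ] w 11.3 q [-0.276   0.308   1.676  -0.0005  1.1575 -1.9534]
[542.0, -82.0, 190.0, 96.15] shift [-0.0061 -0.0024  0.0006] turn -0.03
[542.0, -82.0, 100.0, 96.15] shift [-0.0061 -0.0023  0.0906] turn -0.03
side [255 215] [256.77544787 188.27201276]
top [274 193] [273.80594087 186.80849268]
```

View pics/side3.png

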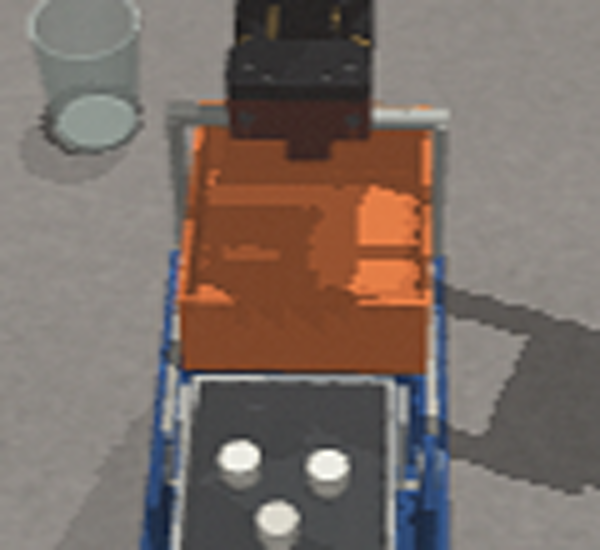

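View pics/top3.png

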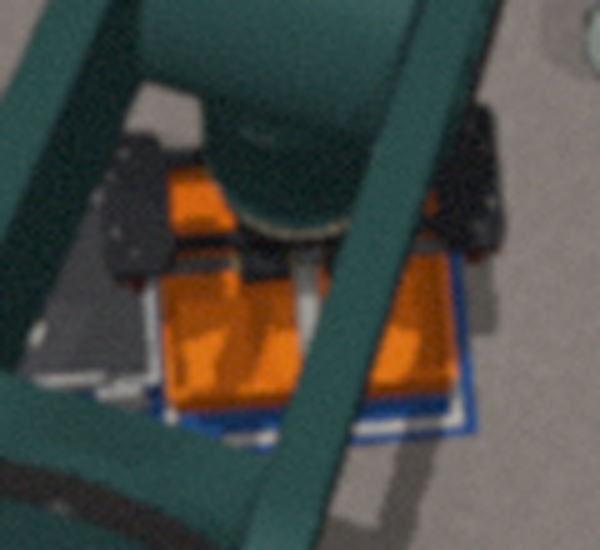

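Request:
servo_tool(plan=[[-0.004, -0.001, 0.0, 0, 0], [-0.006, -0.002, 0.01, 0, 0], [-0.006, -0.002, 0.03, 0, 0], [-0.006, -0.002, 0.05, 0, 0], [-0.006, -0.002, 0.068, 0, 0], [-0.006, -0.002, 0.078, 0, 0], [-0.006, -0.002, 0.083, 0, 0], [-0.006, -0.002, 0.083, 0, 0], [-0.006, -0.002, 0.083, 0, 0]])

```text
time_s: 7.77
tool_pos: [542.4, -81.1, 107.9]
ee_rot: [0.0, -0.054, 0.999, -0.0]
wrist_force: [-0.6, -0.1, -2.8]
width: 11.4
```

```bash
python3 go.py 542 -82 100 96.15;python3 - <<'E'
from h import *
for n in('side','top'):
    p=eyes.snapshot(n); s=arm.observe(); u=px(p,[542,-82,30]).astype(int); print(n,u,px(p,s['tool_pos']))
    save(p['image'][max(0,u[1]-55):u[1]+55,u[0]-60:u[0]+60],n+'4.png',5)
E
```

```text
t 7.77 pos [542.4289 -81.0635 107.8757] yawy 96.16 zaxis [ 0.0003 -0.0002 -1.    ] F [-0.6151 -0.0793 -2.7616] w 11.4 q [-0.2742  0.4174  1.7483 -0.0002  0.9756 -1.9524]
[542.0, -82.0, 100.0, 96.15] shift [ 0.0005 -0.0009  0.0079] turn 0.01
side [255 227] [254.74147179 209.23127139]
top [274 196] [274.33447319 190.83684155]
```

View pics/side4.png

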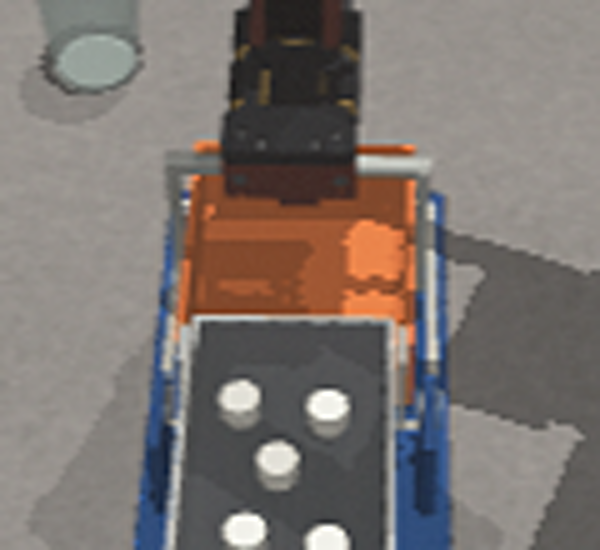

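View pics/top4.png

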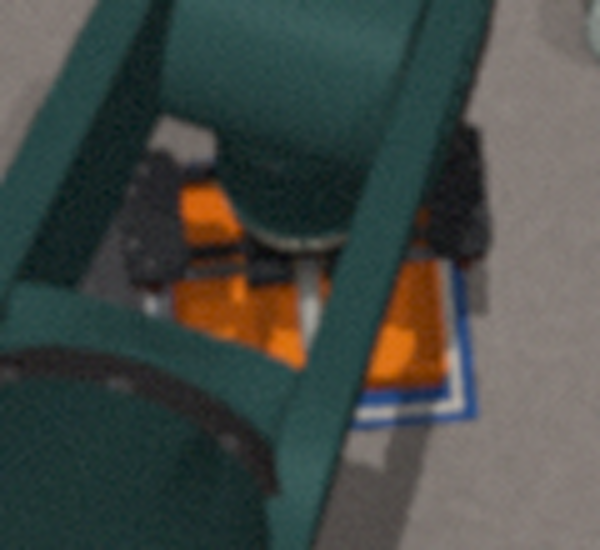

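Request:
servo_tool(plan=[[0, -0.001, 0.003, 0, 0], [0, -0.001, 0.005, 0, 0], [0, -0.001, 0.007, 0, 0], [0, -0.001, 0.008, 0, 0], [0, -0.001, 0.0085, 0, 0], [0, -0.001, 0.0085, 0, 0]])

```text
time_s: 8.37
tool_pos: [542.1, -81.5, 99.8]
ee_rot: [0.0, -0.054, 0.999, 0.0]
wrist_force: [-1.7, 1.7, 3.7]
width: 11.2
```

Request:
servo_tool(plan=[[0, 0, -0.0005, 0, 0.0], [0, 0, -0.0005, 0, 0.014], [0, 0, -0.0005, 0, 0.022], [0, 0, -0.0005, 0, 0.04], [0, 0, -0.0005, 0, 0.04], [0, 0, -0.02, 0, 0.04], [0, 0, -0.05, 0, 0.04], [0, 0, -0.085, 0, 0.04], [0, 0, -0.115, 0, 0.04], [0, 0, -0.125, 0, 0.04]])

```text
time_s: 9.2
tool_pos: [544.7, -82.6, 228.8]
ee_rot: [0.003, -0.054, 0.999, -0.001]
wrist_force: [0.0, -0.9, -0.1]
width: 40.1
```

```bash
python3 go.py 506.3 246.5 225 96.15 506.3 246.5 92 96.15
```

```text
t 9.2 pos [544.6866 -82.6247 228.8159] yawy 96.16 zaxis [ 0.007  -0.0022 -1.    ] F [ 0.0423 -0.9448 -0.1065] w 40.1 q [-0.2758  0.2787  1.6146 -0.0002  1.2409 -1.9541]
[506.3, 246.5, 225.0, 96.15] shift [0.0028 0.3314 0.0028] turn 0.01
[506.3, 246.5, 92.0, 96.15] shift [0.0037 0.3317 0.1358] turn 0.01
```

Next I move over the tray handle, which also clears the top camera's view of the bay.

Request:
servo_tool(plan=[[0, 0.015, 0, 0, 0.04], [0, 0.045, 0, 0, 0.04], [0.001, 0.08, 0, 0, 0.04], [0.001, 0.115, 0, 0, 0.04], [0.002, 0.15, 0, 0, 0.04], [0.002, 0.185, 0, 0, 0.04], [0.003, 0.22, 0, 0, 0.04], [0.003, 0.255, 0, 0, 0.04], [0.003, 0.29, 0, 0, 0.04], [0.003, 0.318, 0, 0, 0.04], [0.003, 0.33, 0, 0, 0.04], [0.003, 0.33, 0, 0, 0.04]])

```text
time_s: 10.2
tool_pos: [503.1, 248.0, 223.4]
ee_rot: [-0.0, -0.055, 0.998, 0.0]
wrist_force: [0.5, -0.2, 0.0]
width: 39.8
```

```bash
python3 - <<'E'
from h import *
for n in('side','top'):
    p=eyes.snapshot(n); np.savez(n[0]+'5.npz',**{k:p[k] for k in('image','K','R','t')})
    u=px(p,[535,0,30]).astype(int) ; print(n,u)
    save(p['image'][max(0,u[1]-70):u[1]+70,max(0,u[0]-90):u[0]+90],n+'5.png',4.4)
E
python3 go.py 506.3 246.5 91 96.15
```

```text
side [253 250]
top [246 198]
t 10.3 pos [503.5088 245.2209 223.5658] yawy 96.22 zaxis [-0.0007 -0.0013 -1.    ] F [-0.392  -0.7733  0.6503] w 39.8 q [ 0.3306  0.3014  1.5953 -0.0011  1.246  -1.3485]
[506.3, 246.5, 91.0, 96.15] shift [-0.003   0.0011  0.1326] turn 0.07
```

View pics/side5.png

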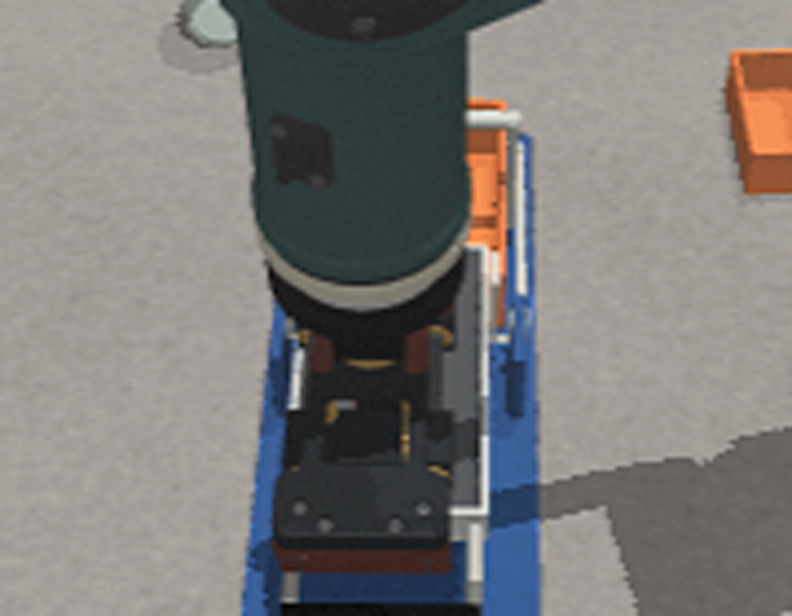

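View pics/top5.png

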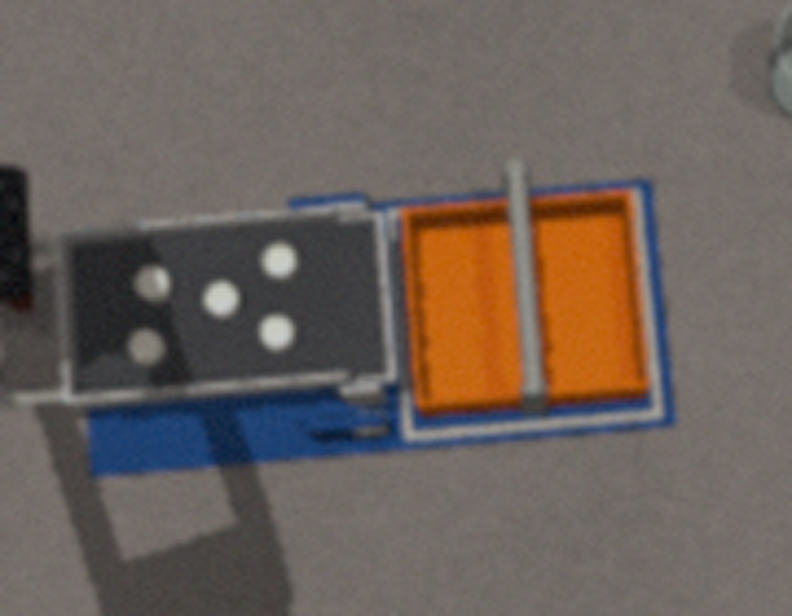

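Run:
```python
from fit import *
c=cr((156,128),4.4,[(400,208),(632,190),(650,393),(416,411)]); L=[(75,-65,59),(-75,-65,59),(-75,65,59),(75,65,59)]
x,r=fit([(T,l,u) for l,u in zip(L,c)],[540,-80,1.68]); print(x,np.degrees(x[2]),abs(r).max())
c=cr((156,128),4.4,[(652+8-20,190),(665,416),(404,438)]); 
t=cr((156,128),4.4,[(665,416),(404,438)]); x,r=fit([(T,(-86,76.5,4),t[0]),(T,(86,76.5,4),t[1])],[540,-80,1.68]); print('bay',x,np.degrees(x[2]),abs(r).max())
```

```text
[539.45 -82.45   1.67] 95.88532661249215 0.6261080817059508
bay [540.47 -82.54   1.68] 96.08533824357839 0.3769018694605961
```

Request:
servo_tool(plan=[[-0.003, 0.001, 0.015, 0, 0.04], [-0.003, 0.001, 0.04, 0, 0.04], [-0.003, 0.001, 0.07, 0, 0.04], [-0.003, 0.001, 0.095, 0, 0.04], [-0.003, 0.001, 0.115, 0, 0.04], [-0.003, 0.001, 0.127, 0, 0.04], [-0.003, 0.001, 0.132, 0, 0.04], [-0.003, 0.001, 0.132, 0, 0.04], [-0.003, 0.001, 0.132, 0, 0.04]])

```text
time_s: 11.05
tool_pos: [507.1, 246.2, 92.5]
ee_rot: [0.0, -0.053, 0.999, -0.0]
wrist_force: [-0.3, -0.0, -0.3]
width: 39.9
```

```bash
python3 - <<'E'
from h import *
for n in('side','top'):
    p=eyes.snapshot(n)
    u=px(p,[506,246,110]).astype(int) ; print(n,u)
    save(p['image'][max(0,u[1]-50):u[1]+50,max(0,u[0]-60):u[0]+60],n+'6.png',5)
E
python3 go.py 506.3 246.5 91 96.15
```

```text
side [249 318]
top [152 201]
t 11.15 pos [507.6361 246.9588  93.2518] yawy 96.12 zaxis [ 0.0019  0.0004 -1.    ] F [ 0.2842 -0.5336  0.6715] w 39.8 q [ 0.3306  0.4555  1.7264 -0.0002  0.9577 -1.347 ]
[506.3, 246.5, 91.0, 96.15] shift [ 0.0014 -0.0003  0.0022] turn -0.03
```

View pics/side6.png

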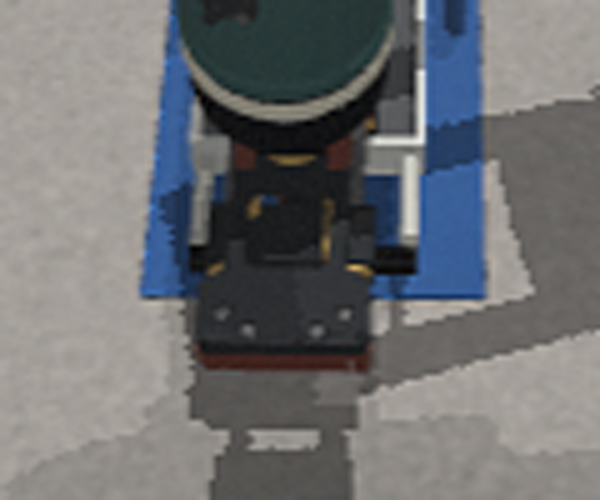

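View pics/top6.png

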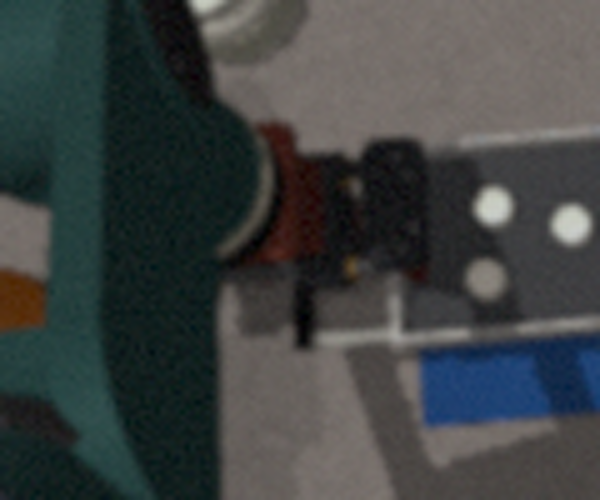

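Request:
servo_tool(plan=[[0.001, 0, 0.002, 0, 0.03], [0.001, 0, 0.002, 0, 0.02], [0.001, 0, 0.002, 0, 0.01], [0.001, 0, 0.002, 0, 0.0], [0.001, 0, 0.002, 0, 0.0], [0.001, 0, 0.002, 0, 0.0], [0.001, 0, 0.002, 0, 0.0], [0.001, 0, 0.002, 0, 0.0]], force=15)

```text
time_s: 11.82
tool_pos: [505.7, 247.5, 90.4]
ee_rot: [0.0, -0.054, 0.999, 0.0]
wrist_force: [-0.3, 2.2, 3.2]
width: 11.6
```

```bash
cat > arc.py <<'E'
from go import *
# arc shifts in tool frame: tool y = tray +x (yaw 96), tool z down
r=np.hypot(225,60); a0=np.arctan2(60,225)
for th in np.arange(0,0.81,0.05): print(round(th,2),'dy %.4f dz %.4f'%((r*np.cos(a0+th)-225)/1000,-(r*np.sin(a0+th)-60)/1000))
E
python3 arc.py; python3 go.py
```

```text
0.0 dy 0.0000 dz -0.0000
0.05 dy -0.0033 dz -0.0112
0.1 dy -0.0071 dz -0.0222
0.15 dy -0.0115 dz -0.0329
0.2 dy -0.0164 dz -0.0435
0.25 dy -0.0218 dz -0.0538
0.3 dy -0.0278 dz -0.0638
0.35 dy -0.0342 dz -0.0735
0.4 dy -0.0411 dz -0.0829
0.45 dy -0.0485 dz -0.0919
0.5 dy -0.0563 dz -0.1005
0.55 dy -0.0645 dz -0.1088
0.6 dy -0.0732 dz -0.1166
0.65 dy -0.0822 dz -0.1239
0.7 dy -0.0916 dz -0.1308
0.75 dy -0.1013 dz -0.1373
0.8 dy -0.1113 dz -0.1432
t 11.82 pos [505.6625 247.5062  90.3558] yawy 96.17 zaxis [ 0.0002  0.0004 -1.    ] F [-0.2799  2.2005  3.2454] w 11.6 q [ 0.3323  0.4584  1.731   0.0004  0.952  -1.3464]
```

Request:
servo_tool(plan=[[-0.0, -0.0006, -0.0023, 0, 0], [0, -0.0021, -0.007, 0, 0], [0, -0.0038, -0.0125, 0, 0], [0, -0.0055, -0.018, 0, 0], [0, -0.0077, -0.024, 0, 0], [0, -0.0106, -0.031, 0, 0], [0, -0.0135, -0.0375, 0, 0], [0, -0.0164, -0.0435, 0, 0], [0, -0.0195, -0.0495, 0, 0], [0, -0.0235, -0.057, 0, 0], [0, -0.0278, -0.0638, 0, 0], [0, -0.0278, -0.0638, 0, 0]])

```text
time_s: 12.82
tool_pos: [508.7, 219.7, 156.0]
ee_rot: [0.001, -0.053, 0.999, 0.001]
wrist_force: [-1.3, 7.2, 2.9]
width: 11.8
```

```bash
python3 go.py 502.7 219.9 154 96.15
python3 - <<'E'
from h import *
for n in('side','top'):
    p=eyes.snapshot(n)
    u=px(p,[520,90,80]).astype(int) ; print(n,u)
    save(p['image'][max(0,u[1]-70):u[1]+70,max(0,u[0]-90):u[0]+90],n+'7.png',4)
E
```

```text
t 12.82 pos [508.7449 219.7266 156.0153] yawy 96.12 zaxis [ 0.0011  0.0016 -1.    ] F [-1.2804  7.1677  2.8875] w 11.8 q [ 0.2822  0.3631  1.6897  0.0014  1.0873 -1.3961]
[502.7, 219.9, 154.0, 96.15] shift [0.006  0.0008 0.002 ] turn -0.03
side [254 267]
top [212 199]
```

View pics/side7.png

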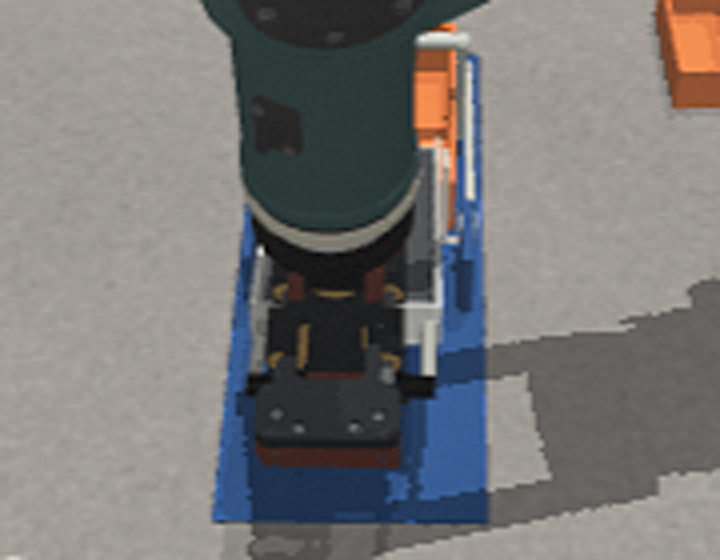

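View pics/top7.png

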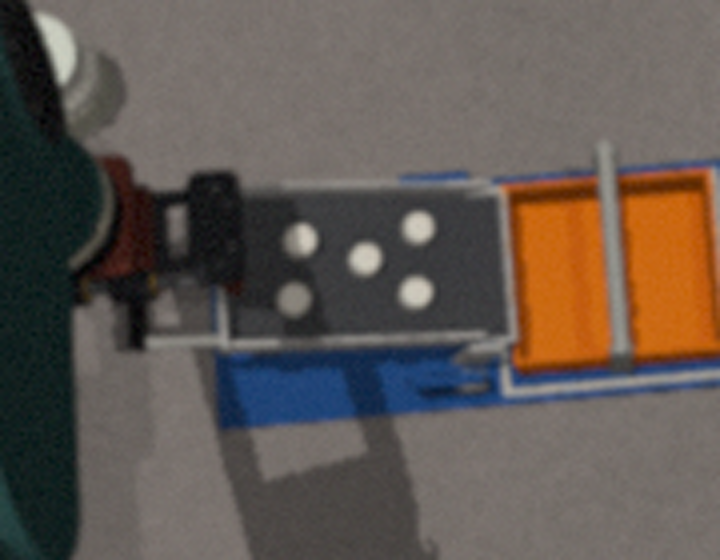

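Request:
servo_tool(plan=[[0, -0.002, -0.005, 0, 0], [0, -0.0054, -0.0102, 0, 0], [0, -0.0088, -0.015, 0, 0], [0, -0.0123, -0.0196, 0, 0], [0, -0.016, -0.0241, 0, 0], [0, -0.0197, -0.0286, 0, 0], [0, -0.0216, -0.0308, 0, 0], [0, -0.0236, -0.033, 0, 0], [0, -0.0255, -0.0351, 0, 0], [0, -0.0275, -0.0372, 0, 0], [0, -0.0275, -0.0372, 0, 0], [0, -0.0275, -0.0372, 0, 0]])

```text
time_s: 13.92
tool_pos: [511.7, 192.6, 192.5]
ee_rot: [0.001, -0.053, 0.999, 0.001]
wrist_force: [-1.5, 7.0, 3.7]
width: 11.1
```

```bash
cat > look.py <<'E'
from go import *
n=sys.argv[1]
s,R=st(); print(s['time_s'],s['tool_pos'],'F',s['wrist_force'],'w',s['width'])
p=eyes.snapshot('top'); u=px(p,[530,20,60]).astype(int)
a=p['image'][max(0,u[1]-50):u[1]+50,max(0,u[0]-90):u[0]+90]; save(a,f'top{n}.png',4)
E
python3 look.py 8
```

```text
13.9167 [511.7441 192.5978 192.4658] F [-1.5027  6.9868  3.7429] w 11.133938302117375
```

View pics/top8.png

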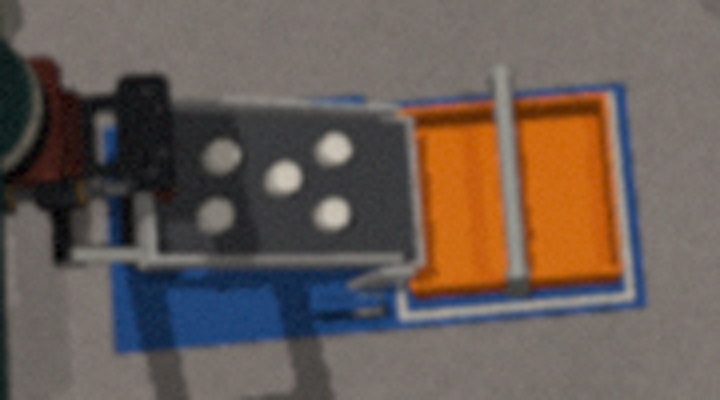

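Request:
servo_tool(plan=[[0, -0.0016, -0.0025, 0, 0], [0, -0.0036, -0.0046, 0, 0], [0, -0.0056, -0.0067, 0, 0], [0, -0.0077, -0.0088, 0, 0], [0, -0.0098, -0.0108, 0, 0], [0, -0.012, -0.0128, 0, 0], [0, -0.0142, -0.0147, 0, 0], [0, -0.0164, -0.0166, 0, 0], [0, -0.0164, -0.0166, 0, 0], [0, -0.0164, -0.0166, 0, 0]])

```text
time_s: 14.8
tool_pos: [513.6, 176.1, 209.1]
ee_rot: [0.001, -0.053, 0.999, 0.001]
wrist_force: [0.0, 5.6, 5.4]
width: 11.8
```

```bash
python3 look.py 9
```

```text
14.8 [513.584  176.092  209.0651] F [0.0027 5.6362 5.3518] w 11.783089040052426
```

View pics/top9.png

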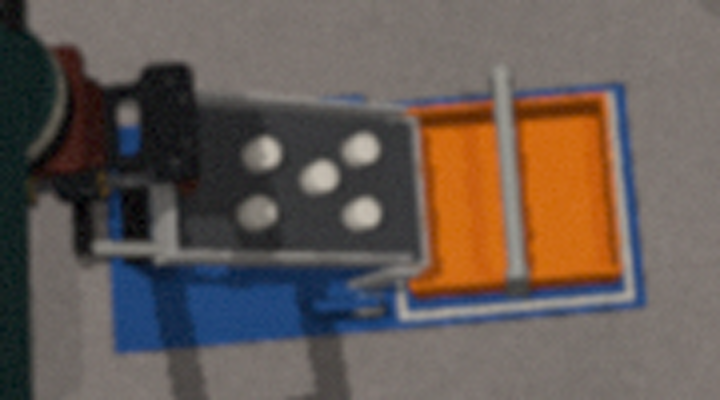

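Request:
servo_tool(plan=[[0, 0, 0, 0, 0], [0, 0, 0, 0, 0], [0, 0, 0, 0, 0], [0, 0, 0, 0, 0], [0, 0, 0, 0, 0], [0, 0, 0, 0, 0]])

```text
time_s: 15.35
tool_pos: [513.6, 176.2, 209.0]
ee_rot: [0.001, -0.054, 0.999, 0.001]
wrist_force: [-0.8, 6.2, 4.2]
width: 11.3
```

```bash
python3 look.py 10
```

```text
15.35 [513.5749 176.1792 208.9696] F [-0.783   6.1571  4.1696] w 11.276798047857508
```

View pics/top10.png

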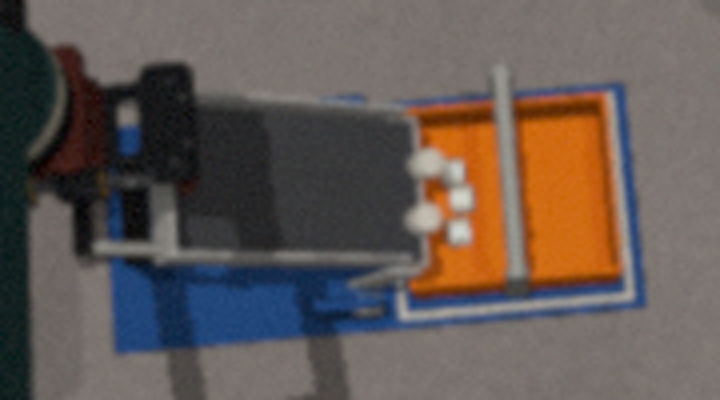

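Request:
servo_tool(plan=[[0, 0, 0, 0, 0], [0, 0, 0, 0, 0], [0, 0, 0, 0, 0], [0, 0, 0, 0, 0], [0, 0, 0, 0, 0], [0, 0, 0, 0, 0]])

```text
time_s: 15.9
tool_pos: [513.6, 176.2, 209.0]
ee_rot: [0.001, -0.054, 0.999, 0.001]
wrist_force: [-0.5, 6.2, 5.1]
width: 11.8
```

```bash
python3 look.py 11
```

```text
15.9 [513.5668 176.1933 208.9725] F [-0.4929  6.2253  5.0951] w 11.781224377969805
```

View pics/top11.png

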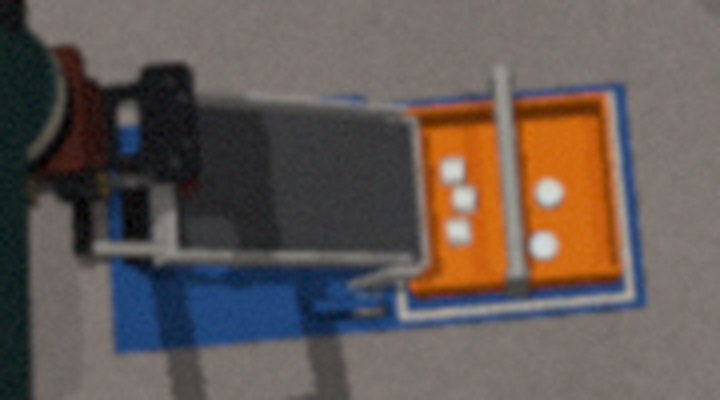

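Request:
servo_tool(plan=[[0, 0.0035, 0.0031, 0, 0], [0, 0.0087, 0.0078, 0, 0], [0, 0.0128, 0.0119, 0, 0], [0, 0.0169, 0.0161, 0, 0], [0, 0.0208, 0.0204, 0, 0], [0, 0.0247, 0.0247, 0, 0], [0, 0.0284, 0.0292, 0, 0], [0, 0.0321, 0.0337, 0, 0], [0, 0.0356, 0.0384, 0, 0], [0, 0.039, 0.0431, 0, 0], [0, 0.0422, 0.0479, 0, 0], [0, 0.0454, 0.0528, 0, 0]])

```text
time_s: 16.95
tool_pos: [508.5, 220.9, 154.3]
ee_rot: [0.0, -0.054, 0.999, -0.0]
wrist_force: [1.2, 1.5, 0.3]
width: 11.4
```

```bash
python3 go.py 505.66 247.5 90.4 96.15
```

```text
t 16.95 pos [508.5466 220.9204 154.2909] yawy 96.17 zaxis [ 0.0001 -0.0008 -1.    ] F [1.1792 1.5132 0.2648] w 11.4 q [ 0.2858  0.3664  1.6893 -0.0009  1.0859 -1.3923]
[505.66, 247.5, 90.4, 96.15] shift [0.     0.0268 0.0639] turn 0.02
```

Request:
servo_tool(plan=[[0, 0.0031, 0.005, 0, 0], [0, 0.006, 0.01, 0, 0], [0, 0.0087, 0.0151, 0, 0], [0, 0.0114, 0.0203, 0, 0], [0, 0.0139, 0.0256, 0, 0], [0, 0.0163, 0.0309, 0, 0], [0, 0.0185, 0.0363, 0, 0], [0, 0.0207, 0.0416, 0, 0], [0, 0.0222, 0.046, 0, 0], [0, 0.0238, 0.0505, 0, 0], [0, 0.0248, 0.0537, 0, 0], [0, 0.0256, 0.0565, 0, 0]])

```text
time_s: 17.95
tool_pos: [505.7, 246.2, 98.0]
ee_rot: [-0.0, -0.054, 0.999, -0.0]
wrist_force: [2.8, -4.1, -2.6]
width: 11.2
```

```bash
python3 go.py 505.66 247.5 90.4 96.15
```

```text
t 17.95 pos [505.6572 246.1958  97.9876] yawy 96.17 zaxis [-0.0001 -0.0007 -1.    ] F [ 2.8291 -4.1409 -2.5517] w 11.2 q [ 0.3307  0.4477  1.7252 -0.0007  0.9691 -1.3474]
[505.66, 247.5, 90.4, 96.15] shift [-0.0001  0.0013  0.0076] turn 0.02
```

Request:
servo_tool(plan=[[0, 0.0003, 0.001, 0, 0], [0, 0.0006, 0.002, 0, 0], [0, 0.0008, 0.003, 0, 0], [0, 0.001, 0.004, 0, 0], [0, 0.0011, 0.005, 0, 0], [0, 0.0012, 0.006, 0, 0], [0, 0.0012, 0.007, 0, 0], [0, 0.0012, 0.0076, 0, 0], [0, 0.0012, 0.0082, 0, 0], [0, 0.0012, 0.0082, 0, 0]])

```text
time_s: 18.78
tool_pos: [505.8, 247.6, 92.7]
ee_rot: [0.001, -0.054, 0.999, 0.0]
wrist_force: [-2.2, -6.9, 19.7]
width: 11.7
```

```bash
python3 look.py 12
```

```text
18.7833 [505.8109 247.6125  92.7161] F [-2.231  -6.8557 19.6521] w 11.696960208836764
```

View pics/top12.png

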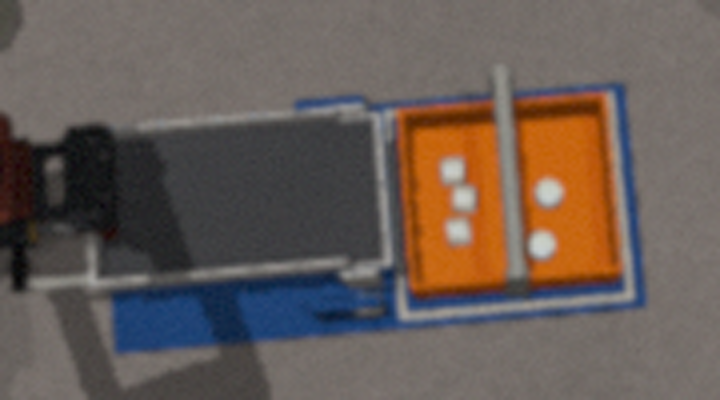

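Request:
servo_tool(plan=[[0, 0, -0.001, 0, 0], [0, -0.0005, -0.0018, 0, 0], [0, -0.0005, -0.0018, 0, 0]])

```text
time_s: 19.08
tool_pos: [505.7, 247.6, 92.9]
ee_rot: [0.0, -0.054, 0.999, 0.0]
wrist_force: [0.5, -2.5, 8.8]
width: 11.5
```

```bash
python3 go.py
```

```text
t 19.08 pos [505.7472 247.5677  92.8699] yawy 96.15 zaxis [ 0.0007  0.0009 -1.    ] F [ 0.5497 -2.5069  8.8306] w 11.5 q [ 0.3321  0.4548  1.7292  0.0007  0.9567 -1.3464]
```

Pressing hard against the rest and not moving, so the tray is fully down. I'll release and retract straight up.

Request:
servo_tool(plan=[[0, 0, -0.0008, 0, 0], [0, 0, -0.0008, 0, 0.014], [0, 0, -0.0008, 0, 0.02], [0, 0, -0.0008, 0, 0.035], [0, 0, -0.0008, 0, 0.04], [0, 0, -0.0008, 0, 0.04], [0, 0, -0.015, 0, 0.04], [0, 0, -0.045, 0, 0.04], [0, 0, -0.08, 0, 0.04], [0, 0, -0.11, 0, 0.04], [0, 0, -0.13, 0, 0.04], [0, 0, -0.13, 0, 0.04]])

```text
time_s: 20.08
tool_pos: [508.3, 248.2, 226.8]
ee_rot: [0.004, -0.054, 0.999, 0.001]
wrist_force: [-0.0, 0.5, 0.2]
width: 39.9
```

Request:
servo_tool(plan=[[0.02, 0, -0.01, 0, 0.04], [0.05, 0, -0.02, 0, 0.04], [0.08, 0, -0.02, 0, 0.04], [0.11, 0.02, -0.02, 0, 0.04], [0.14, 0.04, -0.02, 0, 0.04], [0.16, 0.06, -0.02, 0, 0.04], [0.17, 0.07, -0.02, 0, 0.04], [0.17, 0.07, -0.02, 0, 0.04], [0.17, 0.07, -0.02, 0, 0.04], [0.17, 0.07, -0.02, 0, 0.04]])

```text
time_s: 20.92
tool_pos: [329.5, 298.1, 241.5]
ee_rot: [-0.0, -0.054, 0.999, -0.0]
wrist_force: [-0.1, -0.6, -0.4]
width: 39.5
```

```bash
python3 look.py 13
python3 - <<'E'
from h import *
for n in('side','top'):
    p=eyes.snapshot(n); save(p['image'],n+'14.png',1.4)
E
```

```text
20.9167 [329.4862 298.0982 241.5367] F [-0.0967 -0.6308 -0.4081] w 39.488368784289776
```

View pics/top13.png

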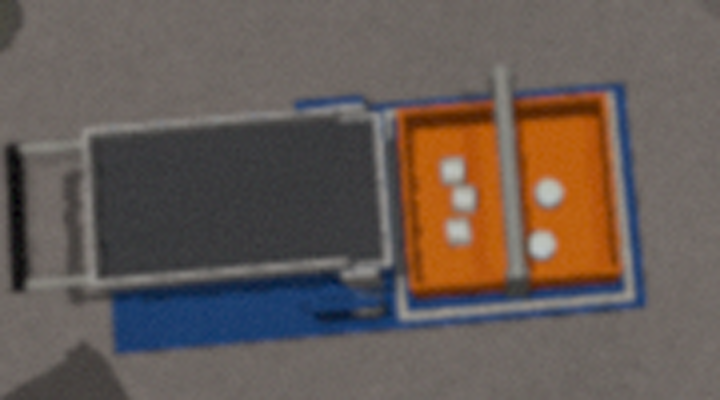

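View pics/side14.png

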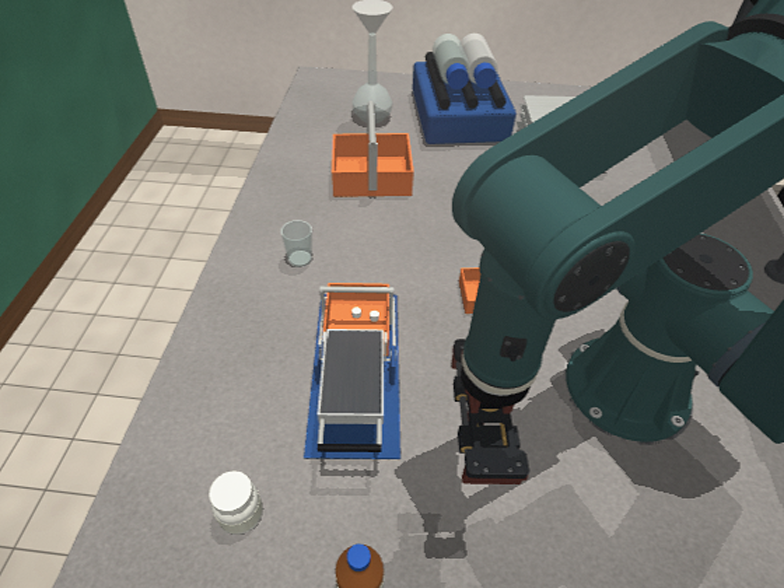

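View pics/top14.png

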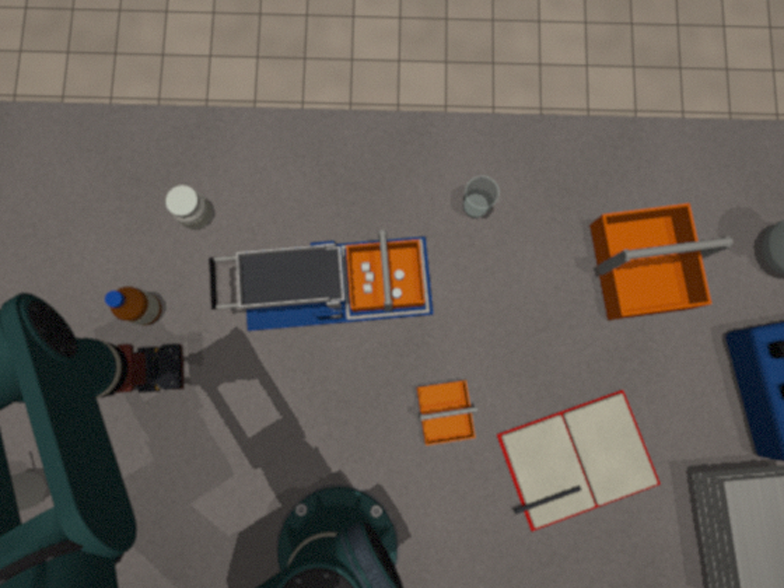

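The top view shows the tray down with its handle at display (213,283), the same as at the start. All five cylinders are in the caddy, the caddy is inside the outline, and the bottle, beaker and jar are unmoved. I'm handing in.

```bash
python3 -c "
from h import *
s=arm.observe();print(s['time_s'],abs(s['dq']).max()); print(arm.finish_job())"
```

```text
21.0667 0.003179478139296465
the job is handed in; nothing more can be done
None
```

The job is done and handed in at 21 s of the 72 s allowed. I stood the middle-sized orange caddy in the white outline and let go. I then lifted the tray by its handle to about 0.6 rad, where all five cylinders slid into the caddy. I lowered the tray along the same arc, held all the way down to its rest, then released it and moved the arm clear.

- **Caddy:** after placing, the top camera put it about 1 mm and 0.2° from the centre of the outline. It looked the same in the final picture.
- **Tray and cylinders:** the final top view shows five cylinders in the caddy and none on the tray, and the handle is back at its starting pixel. The side view shows only two of the five because the tray hides the rest.
- **Bystanders:** the bottle, beaker and jar stand at the same pixels as at the start.
- **Slip during lowering:** the bar slipped about 2 mm in the pads. The tray reached its rest slightly early, with up to about 20 N at the wrist, so I eased that off before opening the fingers.
- **Disagreement:** the two cameras differed by about 2 mm on the poses, within their stated calibration.

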